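# Weight a bowed tool handle flat on two blocks

## Task

Set up the bowed wooden handle to be pressed straight: on the wooden board, stand the notched block, notch up, in the middle of the cork pad that has the dial-gauge stand behind it, and the plain block in the middle of the other pad, both square to the board. Then lay the handle midway across the two blocks with its brass end in the notch, and last set the steel weight upright on the middle of the handle. Set things down rather than dropping them, and do not bump the gauge stand or shift the glue bottle or the tin.

Things in the scene. Friction and masses are not known exactly. Their poses are not given: they have to be found in the camera images.
- board: Fixed brown wooden board on the bench, 110 (x) by 240 (y) by 12 mm thick, carrying the two cork pads. Origin: centre of its underside, on the bench, exactly midway between the pads; y along its length, z up. It lies at the far side of the working area, slightly turned, long side towards the robot.
- pad_a: Fixed cork pad, 90 (x) by 60 (y) by 4 mm, lying on one end of the board (left or right), 70 mm from the board's middle, with the dial-gauge stand behind it (away from the robot, its +x). Origin: centre of its underside, 12 mm above the bench, so its top is 16 mm above the bench; axes parallel to the board's. The notched block goes here.
- pad_b: Fixed cork pad just like pad_a, on the other end of the board; the white glue bottle stands behind it. The plain block goes here.
- notched_block: Loose pale hardwood block, 72 (x) by 44 (y) by 50 mm high, standing on the bench, 110 g. A notch 52 mm wide and 10 mm deep runs through its top along its y between two 10 mm lips; the notch floor is 40 mm above its underside. Origin: centre of its underside; z up. Grip it across its 44 mm (along its y).
- plain_block: Loose pale hardwood block without notch, 60 (x) by 44 (y) by 40 mm high, 90 g. Origin: centre of its underside; z up. Grip it across its 44 mm (along its y).
- handle: Loose dark wooden tool handle, a flat bar 200 (x) by 36 (y) by 22 mm thick, lying flat, 140 g; treat it as straight. The +x end is a 35 mm brass ferrule flush with the wood, the -x end is rounded with a hanging hole. Origin: centre of its underside, at mid-length, near its balance point. Starts on the bench at one side of the board, brass end roughly away from the robot.
- weight: Loose steel weight, 550 g, standing upright: a puck 48 mm in diameter and 34 mm high with a knob on top, 26 mm in diameter, up to 64 mm (neck 20 mm in diameter from 34 to 42 mm). Origin: centre of its underside; z up.
- gauge: Fixed dial-gauge stand: steel base 50 by 60 mm, a thin post up to 150 mm and a 48 mm dial at 120 mm height that faces the robot and reaches 25 mm in front of the post. Origin: centre of the base's underside, on the bench, 125 to 145 mm behind pad_a's middle. Not to be bumped.
- glue_bottle: Loose white plastic bottle, 48 mm in diameter, 130 mm high, black cap, standing on the bench 125 to 145 mm behind pad_b's middle. Origin: centre of its underside. To be left alone.
- tin: Loose tin with a paper label, 80 mm in diameter, 85 mm high, standing on the bench on the side of the board where the handle is not. Origin: centre of its underside. To be left alone.
Mind the look-alikes: they are no part of the job. Leave any green look-alike of the notched_block alone. What is shaped like the plain_block but purple is not meant.

How it is judged:
On the way, in this order (a step that is already met when the one before it is completed fails the run):
1. both blocks stand on their pads, released (horizontal distance between notched_block and pad_a below 0.012 m and angle between the y axis of notched_block and the y axis of pad_a, either way round below 0.2 rad and angle between each of notched_block, plain_block's own z axis and vertical below 0.06 rad and z of notched_block in the frame of pad_a between 0 and 0.008 m and horizontal distance between plain_block and pad_b below 0.012 m and angle between the y axis of plain_block and the y axis of pad_b, either way round below 0.2 rad and z of plain_block in the frame of pad_b between 0 and 0.008 m and contact force between the fingers and notched_block below 0.2 N and contact force between the fingers and plain_block below 0.2 N), for 0.2 s.
2. the handle lies across both blocks, brass end in the notch, released (horizontal distance between notched_block and pad_a below 0.012 m and angle between the y axis of notched_block and the y axis of pad_a, either way round below 0.2 rad and angle between each of notched_block, plain_block, handle's own z axis and vertical below 0.06 rad and z of notched_block in the frame of pad_a between 0 and 0.008 m and horizontal distance between plain_block and pad_b below 0.012 m and angle between the y axis of plain_block and the y axis of pad_b, either way round below 0.2 rad and z of plain_block in the frame of pad_b between 0 and 0.008 m and x of handle in the frame of board between -0.015 and 0.015 m and y of handle in the frame of board between -0.015 and 0.015 m and z of handle in the frame of board between 0.052 and 0.06 m and angle between the x axis of handle and the y axis of board, either way round below 0.15 rad and x of pad_a in the frame of handle above 0.04 m and contact force between the fingers and handle below 0.2 N), for 0.2 s.
3. the weight stands on the middle of the handle, released (horizontal distance between notched_block and pad_a below 0.012 m and angle between the y axis of notched_block and the y axis of pad_a, either way round below 0.2 rad and angle between each of notched_block, plain_block, handle, weight's own z axis and vertical below 0.06 rad and z of notched_block in the frame of pad_a between 0 and 0.008 m and horizontal distance between plain_block and pad_b below 0.012 m and angle between the y axis of plain_block and the y axis of pad_b, either way round below 0.2 rad and z of plain_block in the frame of pad_b between 0 and 0.008 m and x of handle in the frame of board between -0.015 and 0.015 m and y of handle in the frame of board between -0.015 and 0.015 m and z of handle in the frame of board between 0.052 and 0.06 m and angle between the x axis of handle and the y axis of board, either way round below 0.15 rad and x of pad_a in the frame of handle above 0.04 m and horizontal distance between weight and handle below 0.013 m and z of weight in the frame of handle between 0.018 and 0.026 m and contact force between the fingers and weight below 0.2 N), for 0.2 s.
At the end, for the whole second after the job is handed in: Blocks within 12 mm of their pads' centres, 0.2 rad of square; handle level on both, within 15 mm each way and 0.15 rad of the board's middle line, brass end in the notch; weight upright on it within 13 mm of its middle; all released and at rest (horizontal distance between notched_block and pad_a below 0.012 m and angle between the y axis of notched_block and the y axis of pad_a, either way round below 0.2 rad and angle between each of notched_block, plain_block, handle, weight's own z axis and vertical below 0.06 rad and z of notched_block in the frame of pad_a between 0 and 0.008 m and horizontal distance between plain_block and pad_b below 0.012 m and angle between the y axis of plain_block and the y axis of pad_b, either way round below 0.2 rad and z of plain_block in the frame of pad_b between 0 and 0.008 m and x of handle in the frame of board between -0.015 and 0.015 m and y of handle in the frame of board between -0.015 and 0.015 m and z of handle in the frame of board between 0.052 and 0.06 m and angle between the x axis of handle and the y axis of board, either way round below 0.15 rad and x of pad_a in the frame of handle above 0.04 m and horizontal distance between weight and handle below 0.013 m and z of weight in the frame of handle between 0.018 and 0.026 m and linear speed of each of notched_block, plain_block, handle, weight below 0.02 m/s and angular speed of each of notched_block, plain_block, handle, weight below 0.2 rad/s); the robot touches nothing.
It fails at once if a part falls freely (more than about 25 mm) instead of being set down ((linear speed of notched_block above 0.7 m/s and contact force between anything else and notched_block below 0.1 N) or (linear speed of plain_block above 0.7 m/s and contact force between anything else and plain_block below 0.1 N) or (linear speed of handle above 0.7 m/s and contact force between anything else and handle below 0.1 N) or (linear speed of weight above 0.7 m/s and contact force between anything else and weight below 0.1 N)).
It fails at once if the gauge stand is bumped (over 4 N) (contact force between anything else and gauge above 4 N).
It fails at once if the glue bottle or the tin is shifted more than 20 mm or tipped (distance of any of glue_bottle, tin from where it was at the start of the episode above 0.02 m or angle between any of glue_bottle, tin's own z axis and vertical above 0.3 rad).
It also fails if it takes over 112 s, if anything falls off the work surface, if the arm or the gripper's body presses on something with over 40 N, if the wrist force passes 120 N, or if a joint passes its speed limit or range.

## Robot

A 6-joint arm with a two-finger parallel gripper is mounted at the origin on the work surface. World frame = base frame: x ahead of the robot, y to its left, z up, the work surface at z = 0. Lengths are in m, angles in rad, forces in N, time in s.
With the tool pointing down it reaches from about 0.375 to 0.975 m from the base axis. Payload 3.8 kg.
Tool frame: the origin (TCP) lies on the mounting face of the last link; the fingertips stand 173 mm ahead of it and the grasp point (between the pads) lies 155 mm ahead of it (bot.hold_point_z is the distance from the TCP to the grasp point, in m); z points along the fingers, y is the line along which they close (so a half turn about z gives the same grasp; the last joint's range is limited). The gripper opens to 85 mm and grips with 20 to 120 N. Pads are 22 mm wide; open, the fingers measure 114 mm over their backs; the gripper's body (76 mm by 85 mm) begins 54 mm behind the grasp point. The pads swing forward as they close: fully open they stand 13 mm farther back than shut.
Start: joints at [-1.308, 0.264, 1.604, -0, 1.274, -0.037], TCP at [0.199, -0.645, 0.405] pointing down, gripper open.
Joint ranges: [-2.63, 2.63], [-0.94, 2.18], [0.31, 2.57], [-1.31, 4.45], [0, 2.66], [-2.55, 2.55]. Speed limits (rad/s): [2.57, 2.57, 3.14, 3.14, 3.14, 3.14].

## Interface

Orientations are given as a rotation vector (axis times angle).
In Python, from workcell import bot, optics gives the robot as it stands.
- The arm moves only by the shell command python3 -m jog 'ROWS' [OPENING] [FORCE]. ROWS is JSON, a list of rows, each an object of numbers: "dx", "dy", "dz": the shift along the tool's x, y, z in mm; "ax", "ay", "az": the turn, a rotation vector about the tool's x, y, z in degrees. A call has 1 to 20 rows; each row shifts and turns the commanded pose from where the row before left it, along the tool's axes as they then stand; what a row does not reach is not made up. A row lasts 1/12 s, in which the tool goes at most 41.7 mm and 7.16 degrees, less where a joint would pass 70% of its speed; a pose out of reach is approached as far as the arm can. A call with a gripper value outside its range is refused whole. OPENING is the opening, from 0 (shut) to 1 (fully open), set as the call begins (- or left out, the last holds). The fingers move at their own pace and stop on an object; FORCE is the grip in N (left out, the last holds). Time passes only in rows, so rows that do not move let the fingers close. It gives the time, the measured TCP pose, the force, the opening and the grip force at its end, in the units of the state.
- bot.read_state(): the state, without advancing time (a new reading comes with each control period).
- optics.read_camera(name): name is "scene" or "side" or "wrist"; returns a dict with "img" (400x640x3 uint8, red, green, blue), "vertical_fov" (degrees; the focal length in pixels is half the picture's height over the tangent of half this angle, whatever the lens; pixels are square), "cx", "cy" (the principal point, pixels), "R" (3x3) and "t" (3): a world point X has camera coordinates R X + t; the wrist camera has in their place "tool_from_camera" (4x4, takes a point from camera to tool coordinates, whose origin is the TCP and whose axes are the flange's). Camera axes: x right, y down, z forward; pixel columns grow to the right and rows downward; lengths in m; the calibration is good to about 2 mm. A picture is of the moment at which its call begins: read the wrist's pose just before it. There is no depth.
- bot.finish_job(): hands the job in; it is judged then, once.
The state is a dict: "time": time; "q": joint angles; "joint_vel": joint speeds; "joint_torque": joint torques, N m; "tool_pos": TCP position; "tcp_rot": TCP orientation; "wrist_force": force on the tool from outside, world axes, zero at the start; "torque": the same for the moment, N m; "width": opening from 0.0 (shut) to 1.0 (fully open); "grip_force": force on a finger pad.
Only numpy, scipy, OpenCV 4.12 (cv2) and the standard library are available. Lean on these libraries where they do the work, as an engineer would, in place of code of your own. Each camera call takes 0.05 s, during which the arm holds its last target. There are 200 camera calls.

## Working session

There is one attempt and no reset: what is moved stays moved. The work goes in short steps, Python scripts to look and compute and a shell command to move; the robot and the scene stay as the last step left them, time stands still between calls to the robot, and variables do not carry over. Pictures are saved under pics/ and viewed, at most 14 in all, crops included, and the job is handed in when it is done.

```bash
ls; mkdir -p pics; python3 - <<'E'
from workcell import bot, optics
import cv2
s=bot.read_state();print(s,bot.hold_point_z)
for n in("scene","side","wrist"):
    c=optics.read_camera(n);cv2.imwrite(f"pics/{n}0.png",c["img"][:,:,::-1]);print(n,{k:v for k,v in c.items() if k!="img"})
E
```

```text
pics
{'time': 0.0, 'q': array([-1.30786214e+00,  2.64771384e-01,  1.60537929e+00, -3.45621056e-06,
        1.27370390e+00, -3.69168615e-02]), 'joint_vel': array([ 0.00075311, -0.00049162,  0.00109748,  0.0005694 ,  0.0009285 ,
       -0.00026514]), 'joint_torque': array([-2.74806458e-03, -5.15109801e+01, -3.67315972e+01, -3.90476171e-04,
        1.27824163e-02, -6.98551787e-06]), 'tool_pos': array([ 0.19927756, -0.64455403,  0.40334645]), 'tcp_rot': array([-3.10412873e+00, -4.68908327e-01,  4.05533709e-04]), 'wrist_force': array([-0.60992203,  0.03112295,  0.15097397]), 'torque': array([-0.02338642, -0.04057283,  0.01760666]), 'grip_force': 0.0, 'width': 0.9999711245831391} 0.1547
scene {'vertical_fov': 51.377769500798316, 'cx': 324.28422009982626, 'cy': 196.90498921594818, 'R': array([[-0.53269013,  0.84626246,  0.00900402],
       [ 0.60078606,  0.38562254, -0.70025093],
       [-0.59606823, -0.36760727, -0.71384001]]), 't': array([ 0.29357932, -0.32044152,  1.25877754])}
side {'vertical_fov': 51.81157143733873, 'cx': 324.1423144400178, 'cy': 194.4219773701092, 'R': array([[-0.96410671, -0.2651157 ,  0.01455738],
       [-0.19141397,  0.65599786, -0.73008732],
       [ 0.184008  , -0.70666857, -0.68319879]]), 't': array([0.52135432, 0.13581357, 0.81059676])}
wrist {'vertical_fov': 70.93815143997392, 'cx': 317.9762880375103, 'cy': 200.90751471665823, 'tool_from_camera': array([[ 3.86104604e-04, -9.57537738e-01, -2.88307701e-01,
         7.27293221e-02],
       [ 9.99999770e-01,  5.30263583e-04, -4.21920317e-04,
         5.73077656e-05],
       [ 5.56883701e-04, -2.88307472e-01,  9.57537723e-01,
         3.12550185e-02],
       [ 0.00000000e+00,  0.00000000e+00,  0.00000000e+00,
         1.00000000e+00]])}
```

View pics/scene0.png

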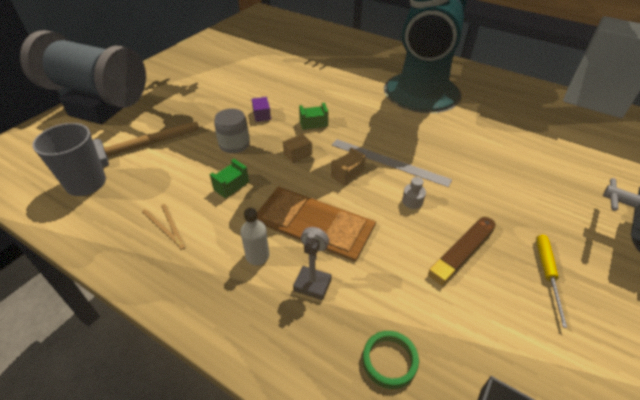

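View pics/side0.png

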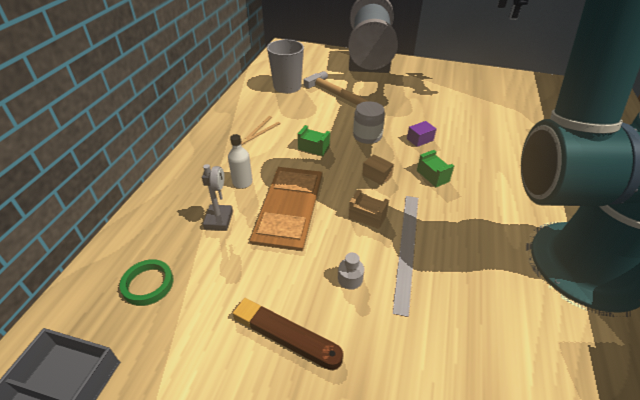

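The scene and side views agree. Board is at side px (285,208), with gauge behind the near (+y) pad and bottle behind the far pad. The notched block is at (368,208), plain block at (377,168), weight at (350,272) and handle from (245,310) to (335,355). The green and purple decoys are apart from these.

```bash
cat > h.py <<'E'
import numpy as np, cv2
from scipy.spatial.transform import Rotation as Ro
from workcell import bot, optics
def cam(n):
    s=bot.read_state(); c=optics.read_camera(n)
    f=200/np.tan(np.radians(c["vertical_fov"])/2)
    if n=="wrist":
        T=np.eye(4);T[:3,:3]=Ro.from_rotvec(s["tcp_rot"]).as_matrix();T[:3,3]=s["tool_pos"]
        W=T@c["tool_from_camera"];A=W[:3,:3];o=W[:3,3]
    else: A=c["R"].T;o=-A@c["t"]
    return dict(img=c["img"],f=f,cx=c["cx"],cy=c["cy"],A=A,o=o)
def ray(c,p):
    d=c["A"]@np.array([(p[0]-c["cx"])/c["f"],(p[1]-c["cy"])/c["f"],1]);return d/np.linalg.norm(d)
def onz(c,p,z):
    d=ray(c,p);return c["o"]+d*(z-c["o"][2])/d[2]
def proj(c,X):
    v=c["A"].T@(np.asarray(X)-c["o"]);return c["f"]*v[0]/v[2]+c["cx"],c["f"]*v[1]/v[2]+c["cy"]
def tri(c1,p1,c2,p2):
    M=np.zeros((3,3));b=np.zeros(3);
    for c,p in((c1,p1),(c2,p2)):
        d=ray(c,p);P=np.eye(3)-np.outer(d,d);M+=P;b+=P@c["o"]
    X=np.linalg.solve(M,b);return X,[np.linalg.norm((np.eye(3)-np.outer(ray(c,p),ray(c,p)))@(X-c["o"])) for c,p in((c1,p1),(c2,p2))]
def save(c,n,box=None,k=1):
    im=c["img"][:,:,::-1]
    if box: im=im[box[1]:box[3],box[0]:box[2]]
    cv2.imwrite("pics/"+n,cv2.resize(im,None,fx=k,fy=k,interpolation=cv2.INTER_CUBIC))
E
python3 - <<'E'
from h import *
np.set_printoptions(precision=3,suppress=True)
s=cam("side");print(s["o"])
for n,p,z in [("board c1",(278,169),.012),("c2",(322,171),.012),("c3",(302,247),.012),("c4",(250,243),.012),("notch",(368,200),.04),("plain",(377,163),.04),("weighttop",(351,259),.064),("brass",(245,310),.02),("hole",(335,355),.02),("tin",(369,110),.085),("bottle",(235,140),.13),("gauge",(217,217),.02),("green1",(435,160),.05),("green2",(314,135),.05),("purple",(421,128),.04)]:
    print(n,onz(s,p,z))
E
```

```text
[0.379 0.622 0.645]
board c1 [ 0.68  -0.088  0.012]
c2 [ 0.577 -0.111  0.012]
c3 [0.552 0.126 0.012]
c4 [0.654 0.145 0.012]
notch [ 0.448 -0.014  0.04 ]
plain [ 0.452 -0.143  0.04 ]
weighttop [0.446 0.169 0.064]
brass [0.601 0.291 0.02 ]
hole [0.434 0.326 0.02 ]
tin [ 0.504 -0.295  0.085]
bottle [ 0.745 -0.021  0.13 ]
gauge [0.745 0.104 0.02 ]
green1 [ 0.322 -0.18   0.05 ]
green2 [ 0.622 -0.196  0.05 ]
purple [ 0.367 -0.32   0.04 ]
```

```bash
python3 -m jog '[{"dx":28,"dy":-29},{"dx":28,"dy":-29},{"dx":28,"dy":-29},{"dx":28,"dy":-29},{"dx":28,"dy":-29},{"dx":28,"dy":-29},{"dx":28,"dy":-29},{"dx":28,"dy":-29},{"dx":28,"dy":-29},{"dx":28,"dy":-29},{"dx":28,"dy":-29},{"dx":28,"dy":-29},{"dx":28,"dy":-29},{"dx":28,"dy":-29},{"dx":28,"dy":-29},{"dx":28,"dy":-29},{"dx":28,"dy":-29},{"dx":28,"dy":-29},{"dx":28,"dy":-29},{"dx":28,"dy":-29}]' && python3 -m jog '[{"az":6},{"az":6},{"az":5},{},{},{}]'; python3 - <<'E'
from h import *
c=cam("wrist");save(c,"w1.png");np.save("w1.npy",c)
print(bot.read_state())
E
```

```text
{'time': 0.25, 'q': array([-1.30791799e+00,  2.64358066e-01,  1.60466268e+00, -3.80543739e-05,
        1.27368791e+00, -3.69145717e-02]), 'joint_vel': array([-0.00081568, -0.00316784, -0.00281773,  0.00078542,  0.00181589,
        0.00047359]), 'joint_torque': array([ 2.97675706e-04, -5.14690161e+01, -3.67113233e+01,  1.74724970e-06,
        8.74166144e-03,  3.76749597e-05]), 'tool_pos': array([ 0.19928415, -0.6447456 ,  0.4040124 ]), 'tcp_rot': array([-3.10526952e+00, -4.69004434e-01,  2.54330912e-04]), 'wrist_force': array([-0.07614343, -0.1556254 ,  0.39897254]), 'torque': array([ 0.00010944, -0.03991134, -0.01205498]), 'grip_force': 0.0, 'width': 1.0029441887188184}invalid input
```

View pics/w1.png

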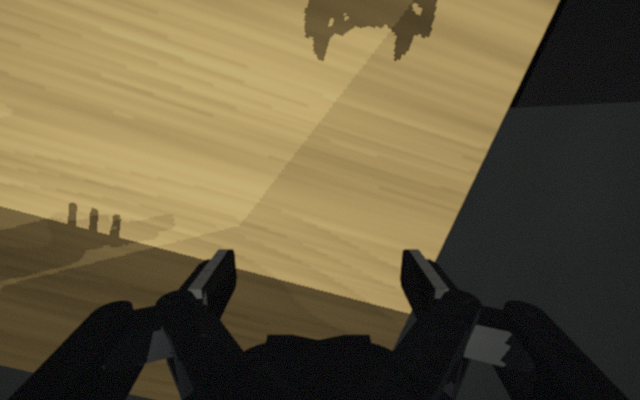

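```bash
python3 -m jog '[{"dx":28,"dy":-29,"dz":0,"ax":0,"ay":0,"az":0}]' || python3 -m jog '[{"dx":28,"dy":-29}]' - -; python3 -m jog --help | head -30
```

```text
time: 0.33
tool_pos: [0.2153, -0.6126, 0.4037]
tcp_rot: [3.104, 0.463, -0.003]
wrist_force: [1.0, 0.2, 0.2]
width: 0.998
grip_force: 0.0invalid input: not JSON, or not a number
```

```bash
python3 -m jog '[{"dx":28,"dy":-29},{"dx":28,"dy":-29}]'; python3 -m jog '[{"dx":28,"dy":-29,"az":0},{"dx":28,"dy":-29,"az":0}]'
```

```text
invalid input
invalid input
```

```bash
python3 -m jog '[{"dx":28,"dy":-29,"dz":0,"ax":0,"ay":0,"az":0},{"dx":28,"dy":-29,"dz":0,"ax":0,"ay":0,"az":0},{"dx":28,"dy":-29,"dz":0,"ax":0,"ay":0,"az":0},{"dx":28,"dy":-29,"dz":0,"ax":0,"ay":0,"az":0},{"dx":28,"dy":-29,"dz":0,"ax":0,"ay":0,"az":0},{"dx":28,"dy":-29,"dz":0,"ax":0,"ay":0,"az":0},{"dx":28,"dy":-29,"dz":0,"ax":0,"ay":0,"az":0},{"dx":28,"dy":-29,"dz":0,"ax":0,"ay":0,"az":0},{"dx":28,"dy":-29,"dz":0,"ax":0,"ay":0,"az":0},{"dx":28,"dy":-29,"dz":0,"ax":0,"ay":0,"az":0},{"dx":28,"dy":-29,"dz":0,"ax":0,"ay":0,"az":0},{"dx":28,"dy":-29,"dz":0,"ax":0,"ay":0,"az":0},{"dx":28,"dy":-29,"dz":0,"ax":0,"ay":0,"az":0},{"dx":28,"dy":-29,"dz":0,"ax":0,"ay":0,"az":0},{"dx":28,"dy":-29,"dz":0,"ax":0,"ay":0,"az":0},{"dx":28,"dy":-29,"dz":0,"ax":0,"ay":0,"az":0},{"dx":28,"dy":-29,"dz":0,"ax":0,"ay":0,"az":0}]' && python3 -m jog '[{"dx":0,"dy":0,"dz":0,"ax":0,"ay":0,"az":6},{"dx":0,"dy":0,"dz":0,"ax":0,"ay":0,"az":6},{"dx":0,"dy":0,"dz":0,"ax":0,"ay":0,"az":5},{"dx":0,"dy":0,"dz":0,"ax":0,"ay":0,"az":0},{"dx":0,"dy":0,"dz":0,"ax":0,"ay":0,"az":0},{"dx":0,"dy":0,"dz":0,"ax":0,"ay":0,"az":0}]'; python3 - <<'E'
from h import *
c=cam("wrist");save(c,"w2.png");np.save("w2.npy",c)
print(bot.read_state()["q"],bot.read_state()["time"])
E
```

```text
time: 1.75
tool_pos: [0.5271, 0.0048, 0.4049]
tcp_rot: [3.106, 0.47, 0.001]
wrist_force: [1.2, -0.5, -0.3]
width: 1.001
grip_force: 0.0
time: 2.25
tool_pos: [0.5266, 0.0025, 0.4047]
tcp_rot: [-3.142, -0.008, 0.0]
wrist_force: [0.0, 0.4, -0.1]
width: 0.998
grip_force: 0.0
[-4.26553166e-02 -1.80057359e-02  1.91860932e+00  7.24469992e-06
  1.24092582e+00  1.52371362e+00] 2.3
```

View pics/w2.png

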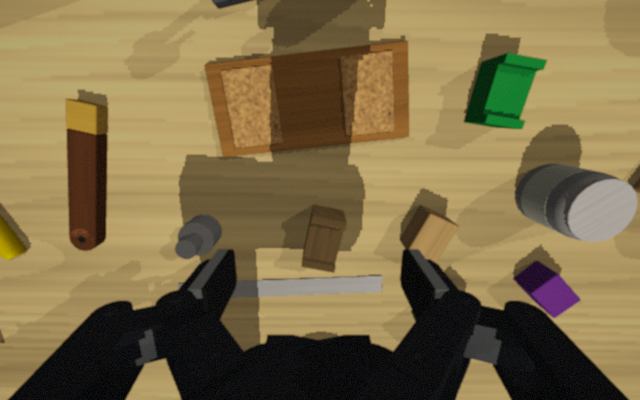

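Wrist view: board (205-408, 40-155) with pad_a on the left and pad_b on the right; notched block (322,238), plain block (430,235), weight (198,236), handle (87,175). Next, a second wrist position further back.

```bash
python3 -m jog '[{"dx":-30,"dy":0,"dz":0,"ax":0,"ay":0,"az":0},{"dx":-30,"dy":0,"dz":0,"ax":0,"ay":0,"az":0},{"dx":-30,"dy":0,"dz":0,"ax":0,"ay":0,"az":0},{"dx":-20,"dy":0,"dz":0,"ax":0,"ay":0,"az":0},{"dx":0,"dy":0,"dz":0,"ax":0,"ay":0,"az":0},{"dx":0,"dy":0,"dz":0,"ax":0,"ay":0,"az":0},{"dx":0,"dy":0,"dz":0,"ax":0,"ay":0,"az":0}]'; python3 - <<'E'
from h import *
c=cam("wrist");np.save("w3.npy",c)
a=np.load("w2.npy",allow_pickle=True).item()
A=cv2.resize(a["img"][190:280,160:470],None,fx=2.58,fy=2.58,interpolation=cv2.INTER_CUBIC)
B=cv2.resize(c["img"][100:210,160:470],None,fx=2.58,fy=2.58,interpolation=cv2.INTER_CUBIC)
cv2.imwrite("pics/w23.png",np.vstack([A,B])[:,:,::-1]); print(A.shape,B.shape)
E
```

```text
time: 2.88
tool_pos: [0.4172, 0.0021, 0.4052]
tcp_rot: [3.142, 0.005, 0.003]
wrist_force: [0.8, -1.1, -1.1]
width: 1.002
grip_force: 0.0
(232, 800, 3) (284, 800, 3)
```

View pics/w23.png

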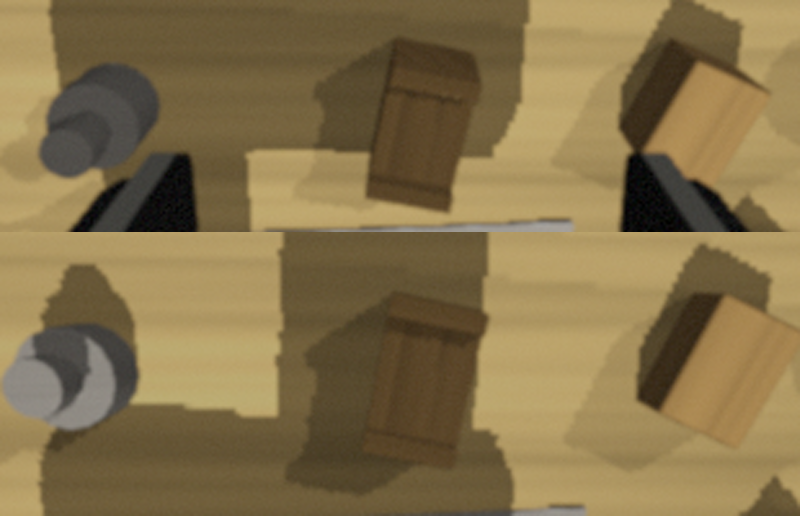

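```bash
python3 - <<'E'
from h import *
np.set_printoptions(precision=4,suppress=True)
a,b=[np.load(f"w{i}.npy",allow_pickle=True).item() for i in(2,3)]
fa=lambda p:(160+p[0]/2.58,190+p[1]/2.58)
fb=lambda p:(160+p[0]/2.58,100+(p[1]-232)/2.58)
for n,p,q in [("n3",(450,211),(455,467)),("n4",(367,197),(363,452)),("p1",(697,62),(725,293)),("p2",(770,92),(800,330)),("p4",(643,152),(660,410)),("knob",(66,153),(33,388))]:
    print(n,*tri(a,fa(p),b,fb(q)))
s=cam("side");np.save("side.npy",s)
for n,z,P in [("N",.05,[(393,293),(488,318),(455,467),(363,452)]),("P",.04,[(725,293),(800,330),(738,448),(660,410)])]:
    X=np.array([onz(b,fb(p),z) for p in P]);c=X.mean(0);l=(X[0]+X[1]-X[2]-X[3])/2;w=(X[1]+X[2]-X[0]-X[3])/2
    print(n,c,np.linalg.norm(l),np.degrees(np.arctan2(l[1],l[0])),np.linalg.norm(w),np.degrees(np.arctan2(w[1],w[0])))
print(onz(b,fb((33,388)),.064))
# board: brown mask dump of w2 via side; corners
for n,p,q in [("c1",(208,64),(250,243)),("c2",(407,41),(278,169)),("c3",(408,135),(322,171)),("c4",(224,157),(302,247))]:
    print(n,*tri(a,p,s,q),onz(a,p,.012),onz(s,q,.012))
E
```

```text
n3 [ 0.4051 -0.0199  0.049 ] [np.float64(0.0001551596935715082), np.float64(0.00015515969357149303)]
n4 [0.4115 0.0225 0.0468] [np.float64(0.0001564953576565197), np.float64(0.00015649535765650943)]
p1 [ 0.4831 -0.1381  0.0419] [np.float64(6.661119664517353e-06), np.float64(6.6611196644718615e-06)]
p2 [ 0.4671 -0.1759  0.04  ] [np.float64(0.0008876719400270575), np.float64(0.0008876719400270275)]
p4 [ 0.4284 -0.1206  0.0283] [np.float64(0.000951551571772922), np.float64(0.0009515515717728756)]
knob [0.443  0.1636 0.0622] [np.float64(6.574218492674142e-05), np.float64(6.574218492675625e-05)]
N [ 0.4432 -0.0055  0.05  ] 0.0700980788926501 -11.027502340740682 0.042782701258699936 -101.67825602011138
P [ 0.4483 -0.1459  0.04  ] 0.057989854769371366 -22.352703426410827 0.04101103129345739 -114.46172306437983
[0.4433 0.1626 0.064 ]
c1 [0.6593 0.1362 0.0005] [np.float64(2.3870423690852727e-05), np.float64(2.387042369074878e-05)] [0.6574 0.1321 0.012 ] [0.6544 0.1448 0.012 ]
c2 [ 0.6859 -0.1023 -0.0004] [np.float64(0.0003268411620670856), np.float64(0.0003268411620670972)] [ 0.6827 -0.0989  0.012 ] [ 0.6803 -0.0883  0.012 ]
c3 [ 0.5771 -0.1105  0.0121] [np.float64(0.000459269499411125), np.float64(0.0004592694994116015)] [ 0.5775 -0.1104  0.012 ] [ 0.5768 -0.111   0.012 ]
c4 [0.5503 0.1243 0.0108] [np.float64(0.001896628960787697), np.float64(0.0018966289607876836)] [0.5487 0.1232 0.012 ] [0.5518 0.1259 0.012 ]
```

```bash
python3 - <<'E'
from h import *
a=np.load("w2.npy",allow_pickle=True).item();s=np.load("side.npy",allow_pickle=True).item()
g=lambda im:np.clip(im*1.6,0,255).astype(np.uint8)
A=cv2.resize(g(a["img"][30:165,200:415]),None,fx=3.5,fy=3.5,interpolation=cv2.INTER_CUBIC)[:, :400*2]
B=cv2.resize(g(s["img"][165:252,240:330]),None,fx=3.5,fy=3.5,interpolation=cv2.INTER_CUBIC)
B=cv2.copyMakeBorder(B,0,0,0,A.shape[1]-B.shape[1],0)
B=B[:600-A.shape[0]]if A.shape[0]+B.shape[0]>600 else B
cv2.imwrite("pics/board.png",A[:,:,::-1]);print(A.shape);cv2.imwrite("pics/boards.png",cv2.resize(g(s["img"][165:252,240:330]),None,fx=6,fy=6,interpolation=cv2.INTER_CUBIC)[:,:,::-1])
E
```

```text
(472, 752, 3)
```

View pics/board.png

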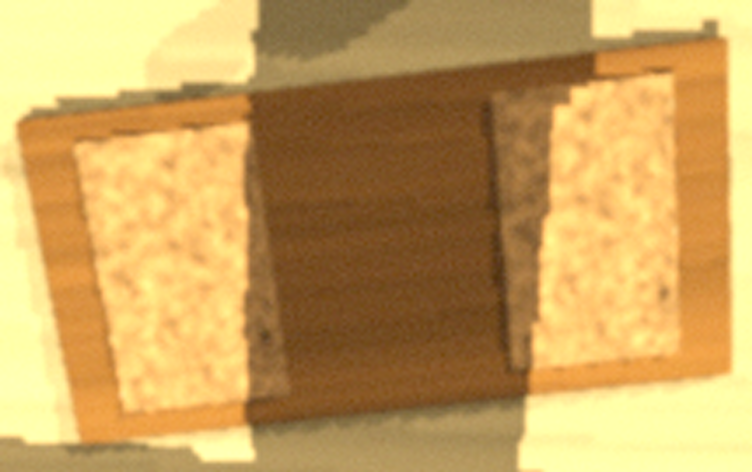

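View pics/boards.png

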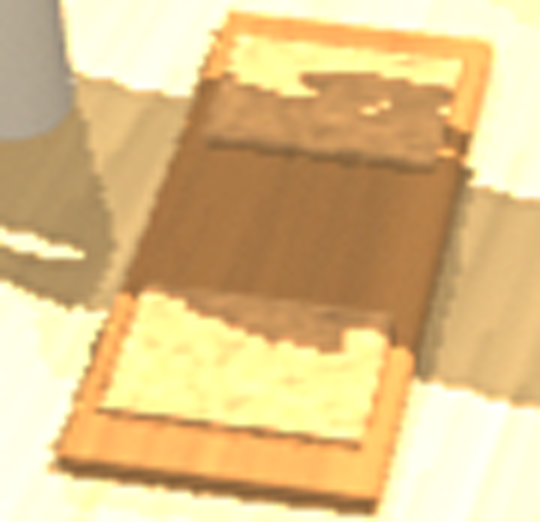

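```bash
python3 - <<'E'
from h import *
np.set_printoptions(precision=4,suppress=True)
a=np.load("w2.npy",allow_pickle=True).item();s=np.load("side.npy",allow_pickle=True).item()
fa=lambda p:(200+p[0]/3.5,30+p[1]/3.5); fs=lambda p:(240+p[0]/6,165+p[1]/6)
C={}
for n,W,S in [("A",[(77,143),(250,123),(290,395),(123,412)],[(100,410),(145,290),(390,320),(362,443)]),("B",[(490,93),(675,72),(680,353),(513,370)],[(205,140),(232,35),(465,60),(440,165)])]:
    T=np.array([tri(a,fa(p),s,fs(q))[0] for p,q in zip(W,S)])
    X=np.array([onz(a,fa(p),.016) for p in W]);Y=np.array([onz(s,fs(p),.016) for p in S])
    print(n,"tri z",T[:,2],T.mean(0));
    for Q in(X,Y):
        l=(Q[0]+Q[1]-Q[2]-Q[3])/2;print(Q.mean(0),np.linalg.norm(l),np.degrees(np.arctan2(l[1],l[0])))
    C[n]=X.mean(0),Y.mean(0)
for i in(0,1):
    d=C["A"][i]-C["B"][i];print(d,np.linalg.norm(d),np.degrees(np.arctan2(-d[0],d[1])),(C["A"][i]+C["B"][i])/2)
E
```

```text
A tri z [0.0114 0.0102 0.0106 0.0133] [0.6094 0.0826 0.0114]
[0.6085 0.0814 0.016 ] 0.08909706978983023 6.058474294183688
[0.6085 0.0868 0.016 ] 0.08913441918056705 6.6820301102490385
B tri z [0.0101 0.0116 0.0132 0.0108] [ 0.6248 -0.0579  0.0114]
[ 0.6241 -0.0573  0.016 ] 0.0896090258744961 6.332447780023732
[ 0.6234 -0.053   0.016 ] 0.09168200338195237 7.167044342253377
[-0.0156  0.1387  0.    ] 0.13959545950780838 6.433138698693512 [0.6163 0.012  0.016 ]
[-0.0149  0.1398  0.    ] 0.14060350398058485 6.077968417654128 [0.6159 0.0169 0.016 ]
```

Pads measured: A (0.6085, 0.082), B (0.624, -0.057), yaw 6.4°, top about 14-16 mm. Going to the notched block at (0.443, -0.0055), yaw -11°.

```bash
python3 -m jog '[{"dx":26,"dy":7.6,"dz":25,"ax":0,"ay":0,"az":0},{"dx":0,"dy":0,"dz":37,"ax":0,"ay":0,"az":5.5},{"dx":0,"dy":0,"dz":37,"ax":0,"ay":0,"az":5.5},{"dx":0,"dy":0,"dz":37,"ax":0,"ay":0,"az":0},{"dx":0,"dy":0,"dz":24,"ax":0,"ay":0,"az":0},{"dx":0,"dy":0,"dz":0,"ax":0,"ay":0,"az":0},{"dx":0,"dy":0,"dz":0,"ax":0,"ay":0,"az":0}]' 1 50; python3 - <<'E'
from h import *
c=cam("wrist");save(c,"w4.png")
E
```

```text
time: 3.57
tool_pos: [0.4426, -0.0052, 0.2433]
tcp_rot: [3.128, -0.296, -0.007]
wrist_force: [0.6, -0.4, 0.2]
width: 1.004
grip_force: 0.0
```

View pics/w4.png

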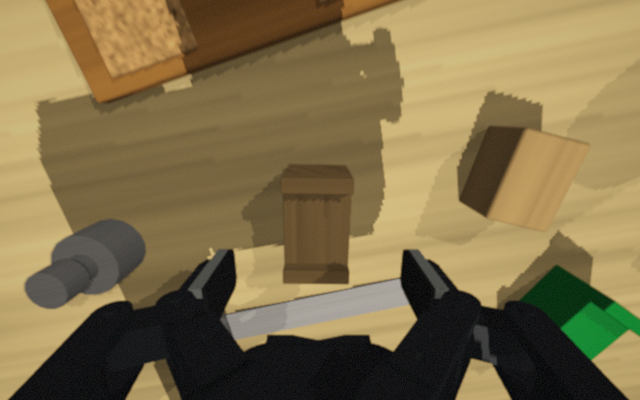

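The block is centred between the fingers (columns 283-351 against fingers 234/402) and square. Descend and grip.

```bash
python3 -m jog '[{"dx":0,"dy":0,"dz":30,"ax":0,"ay":0,"az":0},{"dx":0,"dy":0,"dz":20,"ax":0,"ay":0,"az":0},{"dx":0,"dy":0,"dz":10,"ax":0,"ay":0,"az":0},{"dx":0,"dy":0,"dz":0,"ax":0,"ay":0,"az":0},{"dx":0,"dy":0,"dz":0,"ax":0,"ay":0,"az":0}]' && python3 -m jog '[{"dx":0,"dy":0,"dz":0,"ax":0,"ay":0,"az":0},{"dx":0,"dy":0,"dz":0,"ax":0,"ay":0,"az":0},{"dx":0,"dy":0,"dz":0,"ax":0,"ay":0,"az":0},{"dx":0,"dy":0,"dz":0,"ax":0,"ay":0,"az":0},{"dx":0,"dy":0,"dz":0,"ax":0,"ay":0,"az":0},{"dx":0,"dy":0,"dz":0,"ax":0,"ay":0,"az":0},{"dx":0,"dy":0,"dz":0,"ax":0,"ay":0,"az":0},{"dx":0,"dy":0,"dz":0,"ax":0,"ay":0,"az":0}]' 0 50
```

```text
time: 4.03
tool_pos: [0.4438, -0.0052, 0.186]
tcp_rot: [-3.128, 0.296, -0.003]
wrist_force: [-0.4, -0.7, 0.6]
width: 0.997
grip_force: 0.0
time: 4.7
tool_pos: [0.4437, -0.0052, 0.186]
tcp_rot: [-3.127, 0.296, -0.004]
wrist_force: [-0.8, -0.2, 5.8]
width: 0.505
grip_force: 52.3
```

```bash
python3 -m jog '[{"dx":0,"dy":0,"dz":-20,"ax":0,"ay":0,"az":0},{"dx":0,"dy":0,"dz":-25,"ax":0,"ay":0,"az":-6},{"dx":0,"dy":0,"dz":-15,"ax":0,"ay":0,"az":-6},{"dx":0,"dy":0,"dz":0,"ax":0,"ay":0,"az":-5.2},{"dx":20,"dy":-7.9,"dz":0,"ax":0,"ay":0,"az":0},{"dx":31.5,"dy":-12.4,"dz":0,"ax":0,"ay":0,"az":0},{"dx":34,"dy":-13.4,"dz":0,"ax":0,"ay":0,"az":0},{"dx":34,"dy":-13.4,"dz":0,"ax":0,"ay":0,"az":0},{"dx":34,"dy":-13.4,"dz":0,"ax":0,"ay":0,"az":0},{"dx":20,"dy":-7.8,"dz":0,"ax":0,"ay":0,"az":0},{"dx":0,"dy":0,"dz":0,"ax":0,"ay":0,"az":0},{"dx":0,"dy":0,"dz":0,"ax":0,"ay":0,"az":0},{"dx":0,"dy":0,"dz":0,"ax":0,"ay":0,"az":0}]'; python3 - <<'E'
from h import *
c=cam("wrist");save(c,"w5.png");np.save("w5.npy",c)
E
```

```text
time: 5.78
tool_pos: [0.6066, 0.0818, 0.2439]
tcp_rot: [3.136, 0.175, -0.004]
wrist_force: [0.0, 0.1, -0.1]
width: 0.505
grip_force: 51.3
```

View pics/w5.png

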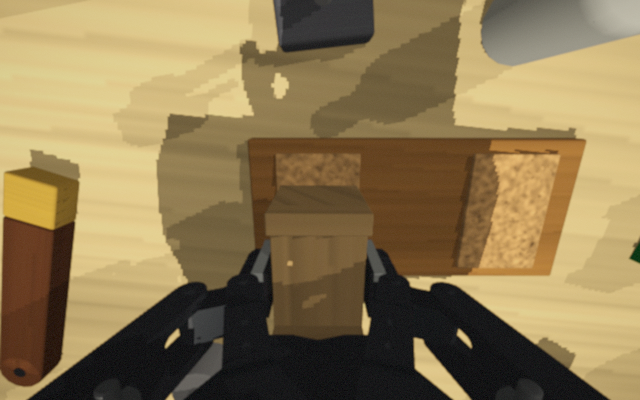

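The notched block is held upright and square above pad_a, whose far corners show at (276,153) and (361,154). I'll check the pad position from this closer view.

```bash
python3 - <<'E'
from h import *
np.set_printoptions(precision=4,suppress=True)
c=np.load("w5.npy",allow_pickle=True).item()
P=lambda p,z:onz(c,p,z)
a=P((276,153),.016);b=P((361,154),.016);d=(a-b);t=np.arctan2(-d[0],d[1]);x=np.array([np.cos(t),np.sin(t),0])
print("A",(a+b)/2-x*.045,np.linalg.norm(d),np.degrees(t))
Q=np.array([P(p,.016) for p in [(478,152),(559,153),(541,268),(459,264)]]);print("B",Q.mean(0))
e,f=P((248,140),.012),P((584,140),.012);d=e-f;t=np.arctan2(-d[0],d[1]);x=np.array([np.cos(t),np.sin(t),0])
m=(e+f)/2-x*.055;y=np.array([-x[1],x[0],0]);print(np.linalg.norm(d),np.degrees(t),m,m+.07*y,m-.07*y)
E
```

```text
A [0.609  0.0821 0.016 ] 0.05915188450138714 5.745282297038916
B [ 0.6262 -0.0584  0.016 ]
0.23524759744992632 6.4145516718000835 [0.6156 0.0136 0.012 ] [0.6078 0.0832 0.012 ] [ 0.6234 -0.056   0.012 ]
```

```bash
python3 -m jog '[{"dx":2.5,"dy":-0.5,"dz":15,"ax":0,"ay":0,"az":0},{"dx":0,"dy":0,"dz":12,"ax":0,"ay":0,"az":0},{"dx":0,"dy":0,"dz":7,"ax":0,"ay":0,"az":0},{"dx":0,"dy":0,"dz":4,"ax":0,"ay":0,"az":0},{"dx":0,"dy":0,"dz":2,"ax":0,"ay":0,"az":0},{"dx":0,"dy":0,"dz":0,"ax":0,"ay":0,"az":0},{"dx":0,"dy":0,"dz":0,"ax":0,"ay":0,"az":0}]'; python3 -m jog '[{"dx":0,"dy":0,"dz":1,"ax":0,"ay":0,"az":0},{"dx":0,"dy":0,"dz":0,"ax":0,"ay":0,"az":0}]'
```

```text
time: 6.42
tool_pos: [0.6101, 0.0827, 0.2049]
tcp_rot: [-3.137, -0.175, -0.0]
wrist_force: [0.2, 0.3, -0.6]
width: 0.506
grip_force: 51.3
time: 6.58
tool_pos: [0.6103, 0.0828, 0.2042]
tcp_rot: [-3.137, -0.175, -0.002]
wrist_force: [-0.6, 0.2, -1.0]
width: 0.506
grip_force: 51.3
```

Go down in 1 mm steps until contact.

```bash
for i in 1 2; do python3 -m jog '[{"dx":0,"dy":0,"dz":1,"ax":0,"ay":0,"az":0},{"dx":0,"dy":0,"dz":0,"ax":0,"ay":0,"az":0}]' | egrep "pos|force"; done
```

```text
tool_pos: [0.6101, 0.0828, 0.2028]
wrist_force: [-0.2, -0.3, -1.0]
grip_force: 51.3
tool_pos: [0.6101, 0.0828, 0.2021]
wrist_force: [-1.2, 0.1, 1.1]
grip_force: 51.6
```

```bash
python3 -m jog '[{"dx":0,"dy":0,"dz":0,"ax":0,"ay":0,"az":0},{"dx":0,"dy":0,"dz":0,"ax":0,"ay":0,"az":0},{"dx":0,"dy":0,"dz":0,"ax":0,"ay":0,"az":0},{"dx":0,"dy":0,"dz":0,"ax":0,"ay":0,"az":0},{"dx":0,"dy":0,"dz":0,"ax":0,"ay":0,"az":0},{"dx":0,"dy":0,"dz":-10,"ax":0,"ay":0,"az":0},{"dx":0,"dy":0,"dz":-25,"ax":0,"ay":0,"az":0},{"dx":0,"dy":0,"dz":-35,"ax":0,"ay":0,"az":0},{"dx":0,"dy":0,"dz":-30,"ax":0,"ay":0,"az":0},{"dx":0,"dy":0,"dz":0,"ax":0,"ay":0,"az":0},{"dx":0,"dy":0,"dz":0,"ax":0,"ay":0,"az":0}]' 1; python3 - <<'E'
from h import *
c=cam("wrist");np.save("w6.npy",c);save(c,"w6.png")
E
```

```text
time: 7.83
tool_pos: [0.6114, 0.0829, 0.3058]
tcp_rot: [-3.136, -0.175, -0.011]
wrist_force: [-0.9, -0.1, -0.2]
width: 1.0
grip_force: 0.0
```

View pics/w6.png

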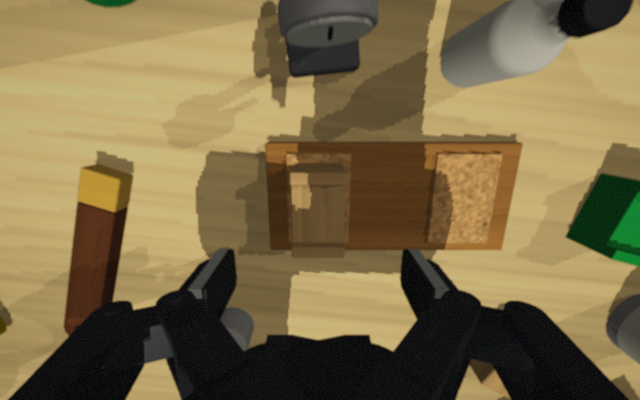

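```bash
python3 -m jog '[{"dx":-15,"dy":17,"dz":0,"ax":0,"ay":0,"az":0},{"dx":-26,"dy":29,"dz":0,"ax":0,"ay":0,"az":0},{"dx":-26,"dy":29,"dz":0,"ax":0,"ay":0,"az":0},{"dx":-26,"dy":29,"dz":0,"ax":0,"ay":0,"az":0},{"dx":-26,"dy":29,"dz":0,"ax":0,"ay":0,"az":0},{"dx":-26,"dy":29,"dz":0,"ax":0,"ay":0,"az":0},{"dx":-26,"dy":29,"dz":0,"ax":0,"ay":0,"az":0},{"dx":-16.6,"dy":18.2,"dz":0,"ax":0,"ay":0,"az":0},{"dx":0,"dy":0,"dz":10,"ax":0,"ay":0,"az":6},{"dx":0,"dy":0,"dz":10,"ax":0,"ay":0,"az":6},{"dx":0,"dy":0,"dz":10,"ax":0,"ay":0,"az":6},{"dx":0,"dy":0,"dz":10,"ax":0,"ay":0,"az":6},{"dx":0,"dy":0,"dz":10,"ax":0,"ay":0,"az":6},{"dx":0,"dy":0,"dz":0,"ax":0,"ay":0,"az":0},{"dx":0,"dy":0,"dz":0,"ax":0,"ay":0,"az":0},{"dx":0,"dy":0,"dz":0,"ax":0,"ay":0,"az":0}]'; python3 - <<'E'
from h import *
np.set_printoptions(precision=4,suppress=True)
c=np.load("w6.npy",allow_pickle=True).item()
a,b=onz(c,(292,257),.066),onz(c,(344,257),.066);x=np.array([.9938,.1115,0]);print("N near edge centre -> centre",(a+b)/2+x*.036)
a,b=onz(c,(288,153),.016),onz(c,(351,153),.016);print("A",(a+b)/2-x*.045)
c=cam("wrist");np.save("w7.npy",c);save(c,"w7.png")
E
```

```text
time: 9.22
tool_pos: [0.4466, -0.1459, 0.2513]
tcp_rot: [-3.076, 0.639, 0.002]
wrist_force: [0.7, -0.3, 1.1]
width: 1.002
grip_force: 0.0
N near edge centre -> centre [0.6108 0.0827 0.066 ]
A [0.6092 0.0811 0.016 ]
```

View pics/w7.png

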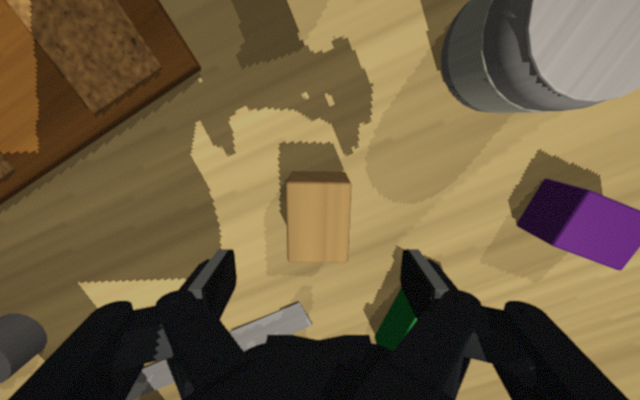

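Plain block centred at (319,222) and square; the green decoy is clear of the right finger. Descend and grip.

```bash
python3 - <<'E'
from h import *
c=np.load("w7.npy",allow_pickle=True).item()
print(np.mean([onz(c,p,.04) for p in [(288,182),(350,182),(350,262),(288,262)]],axis=0))
E
python3 -m jog '[{"dx":1.5,"dy":0,"dz":25,"ax":0,"ay":0,"az":0},{"dx":0,"dy":0,"dz":25,"ax":0,"ay":0,"az":0},{"dx":0,"dy":0,"dz":14,"ax":0,"ay":0,"az":0},{"dx":0,"dy":0,"dz":7,"ax":0,"ay":0,"az":0},{"dx":0,"dy":0,"dz":0,"ax":0,"ay":0,"az":0},{"dx":0,"dy":0,"dz":0,"ax":0,"ay":0,"az":0}]' && python3 -m jog '[{"dx":0,"dy":0,"dz":0,"ax":0,"ay":0,"az":0},{"dx":0,"dy":0,"dz":0,"ax":0,"ay":0,"az":0},{"dx":0,"dy":0,"dz":0,"ax":0,"ay":0,"az":0},{"dx":0,"dy":0,"dz":0,"ax":0,"ay":0,"az":0},{"dx":0,"dy":0,"dz":0,"ax":0,"ay":0,"az":0},{"dx":0,"dy":0,"dz":0,"ax":0,"ay":0,"az":0},{"dx":0,"dy":0,"dz":0,"ax":0,"ay":0,"az":0},{"dx":0,"dy":0,"dz":0,"ax":0,"ay":0,"az":0}]' 0 50
```

```text
[ 0.44791389 -0.14771685  0.04      ]
time: 9.77
tool_pos: [0.4485, -0.1467, 0.1812]
tcp_rot: [3.075, -0.642, 0.001]
wrist_force: [-0.0, 0.9, 0.4]
width: 0.997
grip_force: 0.0
time: 10.43
tool_pos: [0.449, -0.1469, 0.1819]
tcp_rot: [3.075, -0.643, 0.004]
wrist_force: [-0.8, 0.1, 5.5]
width: 0.504
grip_force: 52.0
```

```bash
python3 -m jog '[{"dx":0,"dy":0,"dz":-20,"ax":0,"ay":0,"az":0},{"dx":0,"dy":0,"dz":-25,"ax":0,"ay":0,"az":-6},{"dx":0,"dy":0,"dz":-15,"ax":0,"ay":0,"az":-6},{"dx":0,"dy":0,"dz":0,"ax":0,"ay":0,"az":-6},{"dx":0,"dy":0,"dz":0,"ax":0,"ay":0,"az":-6},{"dx":0,"dy":0,"dz":0,"ax":0,"ay":0,"az":-6},{"dx":20,"dy":-7.4,"dz":0,"ax":0,"ay":0,"az":0},{"dx":36,"dy":-13.6,"dz":0,"ax":0,"ay":0,"az":0},{"dx":36,"dy":-13.6,"dz":0,"ax":0,"ay":0,"az":0},{"dx":36,"dy":-13.6,"dz":0,"ax":0,"ay":0,"az":0},{"dx":36,"dy":-13.6,"dz":0,"ax":0,"ay":0,"az":0},{"dx":20,"dy":-7.6,"dz":0,"ax":0,"ay":0,"az":0},{"dx":0,"dy":0,"dz":0,"ax":0,"ay":0,"az":0},{"dx":0,"dy":0,"dz":0,"ax":0,"ay":0,"az":0},{"dx":0,"dy":0,"dz":0,"ax":0,"ay":0,"az":0},{"dx":0,"dy":0,"dz":0,"ax":0,"ay":0,"az":0}]'
```

```text
time: 11.77
tool_pos: [0.6219, -0.0576, 0.24]
tcp_rot: [-3.137, -0.174, 0.003]
wrist_force: [-0.3, 0.4, -1.0]
width: 0.506
grip_force: 51.2
```

```bash
python3 -m jog '[{"dx":2,"dy":0,"dz":15,"ax":0,"ay":0,"az":0},{"dx":0,"dy":0,"dz":12,"ax":0,"ay":0,"az":0},{"dx":0,"dy":0,"dz":7,"ax":0,"ay":0,"az":0},{"dx":0,"dy":0,"dz":3,"ax":0,"ay":0,"az":0},{"dx":0,"dy":0,"dz":2,"ax":0,"ay":0,"az":0},{"dx":0,"dy":0,"dz":0,"ax":0,"ay":0,"az":0},{"dx":0,"dy":0,"dz":0,"ax":0,"ay":0,"az":0}]'; for i in 1 2 3; do python3 -m jog '[{"dx":0,"dy":0,"dz":1,"ax":0,"ay":0,"az":0},{"dx":0,"dy":0,"dz":0,"ax":0,"ay":0,"az":0}]' | egrep "pos|wrist"; done
```

```text
time: 12.35
tool_pos: [0.6254, -0.057, 0.2017]
tcp_rot: [3.137, 0.175, 0.0]
wrist_force: [-0.8, -0.0, -0.7]
width: 0.509
grip_force: 51.2
tool_pos: [0.6256, -0.057, 0.2012]
wrist_force: [0.6, -0.0, -1.2]
tool_pos: [0.6254, -0.0569, 0.1999]
wrist_force: [0.4, 0.9, -1.4]
tool_pos: [0.6252, -0.057, 0.1986]
wrist_force: [0.0, 0.3, -1.5]
```

```bash
for i in 1 2; do python3 -m jog '[{"dx":0,"dy":0,"dz":1,"ax":0,"ay":0,"az":0},{"dx":0,"dy":0,"dz":0,"ax":0,"ay":0,"az":0}]' | egrep "pos|wrist"; done
```

```text
tool_pos: [0.6254, -0.057, 0.1979]
wrist_force: [-0.9, 0.4, 1.4]
tool_pos: [0.6254, -0.057, 0.1979]
wrist_force: [-4.1, -0.5, 8.2]
```

```bash
python3 -m jog '[{"dx":0,"dy":0,"dz":0,"ax":0,"ay":0,"az":0},{"dx":0,"dy":0,"dz":0,"ax":0,"ay":0,"az":0},{"dx":0,"dy":0,"dz":0,"ax":0,"ay":0,"az":0},{"dx":0,"dy":0,"dz":0,"ax":0,"ay":0,"az":0},{"dx":0,"dy":0,"dz":0,"ax":0,"ay":0,"az":0},{"dx":0,"dy":0,"dz":-10,"ax":0,"ay":0,"az":0},{"dx":0,"dy":0,"dz":-25,"ax":0,"ay":0,"az":0},{"dx":0,"dy":0,"dz":-35,"ax":0,"ay":0,"az":0},{"dx":0,"dy":0,"dz":-35,"ax":0,"ay":0,"az":0},{"dx":0,"dy":0,"dz":0,"ax":0,"ay":0,"az":0},{"dx":0,"dy":0,"dz":0,"ax":0,"ay":0,"az":0}]' 1; python3 - <<'E'
from h import *
c=cam("wrist");np.save("w8.npy",c);cv2.imwrite("pics/w8.png",c["img"][:,:,::-1])
E
python3 -m jog '[{"dx":-3,"dy":-20,"dz":0,"ax":0,"ay":0,"az":0},{"dx":-5,"dy":-35,"dz":0,"ax":0,"ay":0,"az":0},{"dx":-5,"dy":-35,"dz":0,"ax":0,"ay":0,"az":0},{"dx":-5,"dy":-35,"dz":0,"ax":0,"ay":0,"az":0},{"dx":-5,"dy":-35,"dz":0,"ax":0,"ay":0,"az":0},{"dx":-5,"dy":-35,"dz":0,"ax":0,"ay":0,"az":0},{"dx":-5,"dy":-35,"dz":0,"ax":0,"ay":0,"az":0},{"dx":-5,"dy":-35,"dz":0,"ax":0,"ay":0,"az":0},{"dx":-5,"dy":-35,"dz":0,"ax":0,"ay":0,"az":0},{"dx":-5,"dy":-35,"dz":0,"ax":0,"ay":0,"az":0},{"dx":-5,"dy":-35,"dz":0,"ax":0,"ay":0,"az":0},{"dx":0,"dy":-5,"dz":0,"ax":0,"ay":0,"az":5.5},{"dx":0,"dy":0,"dz":0,"ax":0,"ay":0,"az":5.5},{"dx":0,"dy":0,"dz":0,"ax":0,"ay":0,"az":5.5},{"dx":0,"dy":0,"dz":0,"ax":0,"ay":0,"az":0},{"dx":0,"dy":0,"dz":0,"ax":0,"ay":0,"az":0},{"dx":0,"dy":0,"dz":0,"ax":0,"ay":0,"az":0}]'; python3 - <<'E'
from h import *
np.set_printoptions(precision=4,suppress=True)
c=cam("wrist");np.save("w9.npy",c)
a=np.load("w8.npy",allow_pickle=True).item()
cv2.imwrite("pics/w89.png",np.hstack([cv2.resize(x["img"],(400,250),interpolation=cv2.INTER_AREA) for x in(a,c)])[:,:,::-1])
E
```

```text
time: 14.1
tool_pos: [0.6268, -0.0572, 0.3062]
tcp_rot: [3.135, 0.175, 0.012]
wrist_force: [0.3, -0.9, -0.1]
width: 1.002
grip_force: 0.0
time: 15.57
tool_pos: [0.5306, 0.3094, 0.3005]
tcp_rot: [3.128, -0.274, -0.003]
wrist_force: [0.8, 0.1, 0.4]
width: 0.999
grip_force: 0.0
```

View pics/w89.png

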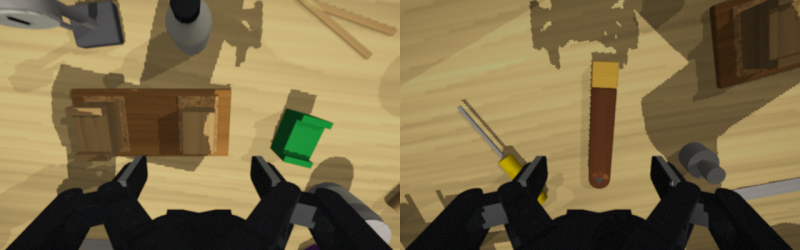

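Left: both blocks stand square on their pads. Right: the handle lies nearly vertical in the picture, brass end up (full-size columns 297-347, rows 98-300). I'll segment it.

```bash
python3 - <<'E'
from h import *
np.set_printoptions(precision=4,suppress=True)
c=np.load("w9.npy",allow_pickle=True).item()
hsv=cv2.cvtColor(c["img"],cv2.COLOR_RGB2HSV)
for p in [(325,115),(322,180),(322,250),(285,180),(360,180),(325,80),(270,115)]: print(p,hsv[p[1],p[0]])
roi=np.zeros((400,640),np.uint8);roi[85:312,282:372]=1
br=((hsv[...,0]>17)&(hsv[...,1]>170)&(roi>0)).astype(np.uint8)
wd=((hsv[...,0]<13)&(hsv[...,1]>130)&(hsv[...,2]<140)&(roi>0)).astype(np.uint8)
for n,m in(("brass",br),("wood",wd),("all",br|wd)):
    m=cv2.morphologyEx(m,cv2.MORPH_OPEN,np.ones((3,3)));k,_=cv2.findContours(m,0,1);q=max(k,key=cv2.contourArea)
    r=cv2.minAreaRect(q);B=cv2.boxPoints(r);X=np.array([onz(c,p,.022) for p in B])
    e=[np.linalg.norm(X[1]-X[0]),np.linalg.norm(X[2]-X[1])];v=X[1]-X[0] if e[0]>e[1] else X[2]-X[1]
    print(n,cv2.contourArea(q),r,X.mean(0),e,np.degrees(np.arctan(v[1]/v[0])))
E
```

```text
(325, 115) [ 21 180 174]
(322, 180) [ 13 201  81]
(322, 250) [ 11 179  84]
(285, 180) [ 21 106 187]
(360, 180) [ 21 113 181]
(325, 80) [ 22 104 184]
(270, 115) [ 22 103 184]
brass 1671.5 ((327.5384826660156, 119.30768585205078), (41.491573333740234, 42.822853088378906), 3.1798300743103027) [0.5976 0.2888 0.022 ] [np.float64(0.03472929224469708), np.float64(0.03436328813537115)] -13.954624796464959
wood 4722.0 ((322.8051452636719, 220.7401885986328), (37.58226013183594, 158.69439697265625), 2.1816413402557373) [0.5015 0.3095 0.022 ] [np.float64(0.1603355728360414), np.float64(0.03249587801599334)] -12.851579451343547
all 6451.5 ((322.8310546875, 198.87242126464844), (41.45774841308594, 202.35610961914062), 3.3664605617523193) [0.5191 0.3068 0.022 ] [np.float64(0.1956190797241492), np.float64(0.034333813061959886)] -14.149466853604931
```

```bash
python3 - <<'E'
from h import *
a,c=[np.load(f"w{i}.npy",allow_pickle=True).item() for i in(2,9)]
print(tri(a,(66,100),c,(310,98)),tri(a,(81,240),c,(318,287)))
E
python3 -m jog '[{"dx":-12,"dy":4.6,"dz":20,"ax":0,"ay":0,"az":0},{"dx":0,"dy":0,"dz":30,"ax":0,"ay":0,"az":3},{"dx":0,"dy":0,"dz":35,"ax":0,"ay":0,"az":0},{"dx":0,"dy":0,"dz":22,"ax":0,"ay":0,"az":0},{"dx":0,"dy":0,"dz":10,"ax":0,"ay":0,"az":0},{"dx":0,"dy":0,"dz":4,"ax":0,"ay":0,"az":0},{"dx":0,"dy":0,"dz":0,"ax":0,"ay":0,"az":0},{"dx":0,"dy":0,"dz":0,"ax":0,"ay":0,"az":0},{"dx":0,"dy":0,"dz":0,"ax":0,"ay":0,"az":0}]'
```

```text
(array([0.61671707, 0.30022668, 0.02204666]), [np.float64(0.0004769138869926365), np.float64(0.000476913886992885)]) (array([0.43681652, 0.32531336, 0.0213156 ]), [np.float64(0.0010633097870945258), np.float64(0.0010633097870944475)])
time: 16.37
tool_pos: [0.5196, 0.3079, 0.1828]
tcp_rot: [-3.119, 0.359, -0.005]
wrist_force: [0.5, 0.2, -0.4]
width: 0.997
grip_force: 0.0
```

Handle top triangulates at 22 mm. A little lower, then grip.

```bash
python3 -m jog '[{"dx":-1,"dy":0.5,"dz":4,"ax":0,"ay":0,"az":0},{"dx":0,"dy":0,"dz":2,"ax":0,"ay":0,"az":0},{"dx":0,"dy":0,"dz":0,"ax":0,"ay":0,"az":0},{"dx":0,"dy":0,"dz":0,"ax":0,"ay":0,"az":0}]' && python3 -m jog '[{"dx":0,"dy":0,"dz":0,"ax":0,"ay":0,"az":0},{"dx":0,"dy":0,"dz":0,"ax":0,"ay":0,"az":0},{"dx":0,"dy":0,"dz":0,"ax":0,"ay":0,"az":0},{"dx":0,"dy":0,"dz":0,"ax":0,"ay":0,"az":0},{"dx":0,"dy":0,"dz":0,"ax":0,"ay":0,"az":0},{"dx":0,"dy":0,"dz":0,"ax":0,"ay":0,"az":0},{"dx":0,"dy":0,"dz":0,"ax":0,"ay":0,"az":0},{"dx":0,"dy":0,"dz":0,"ax":0,"ay":0,"az":0}]' 0 70
```

```text
time: 16.7
tool_pos: [0.5172, 0.3071, 0.1748]
tcp_rot: [-3.121, 0.359, -0.0]
wrist_force: [0.0, -0.0, -0.3]
width: 1.006
grip_force: 0.0
time: 17.37
tool_pos: [0.5175, 0.3073, 0.175]
tcp_rot: [-3.121, 0.359, -0.001]
wrist_force: [0.4, 0.5, 2.3]
width: 0.401
grip_force: 72.2
```

```bash
python3 -m jog '[{"dx":0,"dy":0,"dz":-20,"ax":0,"ay":0,"az":0},{"dx":0,"dy":0,"dz":-30,"ax":0,"ay":0,"az":-6.1},{"dx":0,"dy":0,"dz":-30,"ax":0,"ay":0,"az":-6.1},{"dx":0,"dy":0,"dz":-30,"ax":0,"ay":0,"az":-6.1},{"dx":0,"dy":0,"dz":-15,"ax":0,"ay":0,"az":-6.1},{"dx":0,"dy":0,"dz":0,"ax":0,"ay":0,"az":-6.1},{"dx":0,"dy":0,"dz":0,"ax":0,"ay":0,"az":-6.1},{"dx":0,"dy":0,"dz":0,"ax":0,"ay":0,"az":-6.1},{"dx":0,"dy":0,"dz":0,"ax":0,"ay":0,"az":-6.1},{"dx":0,"dy":0,"dz":0,"ax":0,"ay":0,"az":-6.1},{"dx":0,"dy":0,"dz":0,"ax":0,"ay":0,"az":-6.1},{"dx":0,"dy":0,"dz":0,"ax":0,"ay":0,"az":-6.1},{"dx":0,"dy":0,"dz":0,"ax":0,"ay":0,"az":-6.1},{"dx":0,"dy":0,"dz":0,"ax":0,"ay":0,"az":-6.1},{"dx":0,"dy":0,"dz":0,"ax":0,"ay":0,"az":-6.1},{"dx":0,"dy":0,"dz":0,"ax":0,"ay":0,"az":-6.1},{"dx":0,"dy":0,"dz":0,"ax":0,"ay":0,"az":-6.1},{"dx":0,"dy":0,"dz":0,"ax":0,"ay":0,"az":-6.1},{"dx":0,"dy":0,"dz":0,"ax":0,"ay":0,"az":-5.7},{"dx":0,"dy":0,"dz":0,"ax":0,"ay":0,"az":0}]'; python3 -m jog '[{"dx":0,"dy":0,"dz":0,"ax":0,"ay":0,"az":0},{"dx":0,"dy":0,"dz":0,"ax":0,"ay":0,"az":0}]' ; python3 - <<'E'
from h import *
np.set_printoptions(precision=4,suppress=True)
s=bot.read_state();R=Ro.from_rotvec(s["tcp_rot"]).as_matrix();print(s["q"],np.degrees(np.arctan2(R[1,0],R[0,0])),R.T@(np.array([.617,.0127,s["tool_pos"][2]])-s["tool_pos"])*1000)
# final standing of the blocks from w8 
E
```

```text
time: 19.03
tool_pos: [0.5168, 0.3069, 0.2987]
tcp_rot: [-2.093, -2.342, 0.003]
wrist_force: [0.9, -0.3, -0.8]
width: 0.412
grip_force: 71.7
time: 19.2
tool_pos: [0.517, 0.307, 0.2992]
tcp_rot: [-2.099, -2.337, 0.002]
wrist_force: [-0.5, 0.3, -0.4]
width: 0.401
grip_force: 71.7
[0.4944 0.2129 1.8703 0.     1.0595 0.3873] 96.13386147892344 [-303.3084   67.9365    0.0431]
```

```bash
python3 -m jog '[{"dx":-20,"dy":4.5,"dz":0,"ax":0,"ay":0,"az":0},{"dx":-32,"dy":7.2,"dz":0,"ax":0,"ay":0,"az":0},{"dx":-32,"dy":7.2,"dz":0,"ax":0,"ay":0,"az":0},{"dx":-32,"dy":7.2,"dz":0,"ax":0,"ay":0,"az":0},{"dx":-32,"dy":7.2,"dz":0,"ax":0,"ay":0,"az":0},{"dx":-32,"dy":7.2,"dz":0,"ax":0,"ay":0,"az":0},{"dx":-32,"dy":7.2,"dz":0,"ax":0,"ay":0,"az":0},{"dx":-32,"dy":7.2,"dz":0,"ax":0,"ay":0,"az":0},{"dx":-32,"dy":7.2,"dz":0,"ax":0,"ay":0,"az":0},{"dx":-27,"dy":5.8,"dz":0,"ax":0,"ay":0,"az":0},{"dx":0,"dy":0,"dz":0,"ax":0,"ay":0,"az":0},{"dx":0,"dy":0,"dz":0,"ax":0,"ay":0,"az":0},{"dx":0,"dy":0,"dz":0,"ax":0,"ay":0,"az":0}]'; python3 - <<'E'
from h import *
np.set_printoptions(precision=4,suppress=True)
s=bot.read_state();R=Ro.from_rotvec(s["tcp_rot"]).as_matrix();print(np.degrees(np.arctan2(R[1,0],R[0,0])),R.T@(np.array([.617,.0127,s["tool_pos"][2]])-s["tool_pos"])*1000)
c=cam("wrist");d=cam("side");np.save("w10.npy",c)
cv2.imwrite("pics/w10.png",np.hstack([cv2.resize(c["img"],(400,250),interpolation=cv2.INTER_AREA),cv2.resize(d["img"][125:275,160:400],(400,250),interpolation=cv2.INTER_CUBIC)])[:,:,::-1])
E
```

```text
time: 20.28
tool_pos: [0.6176, 0.0135, 0.2994]
tcp_rot: [-2.098, -2.337, 0.0]
wrist_force: [0.1, 0.5, -1.5]
width: 0.402
grip_force: 71.7
96.17641354800864 [-0.7098 -0.7157  0.0001]
```

View pics/w10.png

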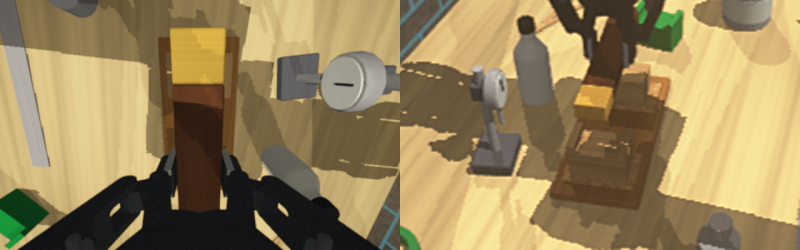

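Handle held level, parallel to the board and over it, brass end towards the notched block and gauge side. Lower it.

```bash
python3 -m jog '[{"dx":-0.7,"dy":-0.7,"dz":15,"ax":0,"ay":0,"az":0},{"dx":0,"dy":0,"dz":20,"ax":0,"ay":0,"az":0},{"dx":0,"dy":0,"dz":15,"ax":0,"ay":0,"az":0},{"dx":0,"dy":0,"dz":9,"ax":0,"ay":0,"az":0},{"dx":0,"dy":0,"dz":4,"ax":0,"ay":0,"az":0},{"dx":0,"dy":0,"dz":2,"ax":0,"ay":0,"az":0},{"dx":0,"dy":0,"dz":0,"ax":0,"ay":0,"az":0},{"dx":0,"dy":0,"dz":0,"ax":0,"ay":0,"az":0},{"dx":0,"dy":0,"dz":0,"ax":0,"ay":0,"az":0}]'; for i in 1 2; do python3 -m jog '[{"dx":0,"dy":0,"dz":1,"ax":0,"ay":0,"az":0},{"dx":0,"dy":0,"dz":0,"ax":0,"ay":0,"az":0}]' | egrep "pos|wrist"; done
```

```text
time: 21.13
tool_pos: [0.6179, 0.0127, 0.2359]
tcp_rot: [2.095, 2.339, 0.002]
wrist_force: [-0.5, -0.0, -1.3]
width: 0.402
grip_force: 71.8
tool_pos: [0.6175, 0.0125, 0.2343]
wrist_force: [-0.5, 0.3, -1.7]
tool_pos: [0.6173, 0.0125, 0.2327]
wrist_force: [-0.5, -0.5, -2.1]
```

```bash
for i in 1 2; do python3 -m jog '[{"dx":0,"dy":0,"dz":1,"ax":0,"ay":0,"az":0},{"dx":0,"dy":0,"dz":0,"ax":0,"ay":0,"az":0}]' | egrep "pos|wrist"; done
```

```text
tool_pos: [0.6172, 0.0125, 0.2315]
wrist_force: [0.7, -0.1, -1.3]
tool_pos: [0.6173, 0.0126, 0.2311]
wrist_force: [-1.6, -1.3, 2.3]
```

```bash
python3 -m jog '[{"dx":0,"dy":0,"dz":0,"ax":0,"ay":0,"az":0},{"dx":0,"dy":0,"dz":0,"ax":0,"ay":0,"az":0},{"dx":0,"dy":0,"dz":0,"ax":0,"ay":0,"az":0},{"dx":0,"dy":0,"dz":0,"ax":0,"ay":0,"az":0},{"dx":0,"dy":0,"dz":0,"ax":0,"ay":0,"az":0},{"dx":0,"dy":0,"dz":-10,"ax":0,"ay":0,"az":0},{"dx":0,"dy":0,"dz":-25,"ax":0,"ay":0,"az":0},{"dx":0,"dy":0,"dz":-35,"ax":0,"ay":0,"az":0},{"dx":0,"dy":0,"dz":-35,"ax":0,"ay":0,"az":0},{"dx":0,"dy":0,"dz":-20,"ax":0,"ay":0,"az":0},{"dx":0,"dy":0,"dz":0,"ax":0,"ay":0,"az":0},{"dx":0,"dy":0,"dz":0,"ax":0,"ay":0,"az":0}]' 1; python3 - <<'E'
from h import *
np.set_printoptions(precision=4,suppress=True)
c=cam("wrist");np.save("w11.npy",c)
s=bot.read_state();R=Ro.from_rotvec(s["tcp_rot"]).as_matrix();print(R.T@(np.array([.443,.163,s["tool_pos"][2]])-s["tool_pos"])*1000)
hsv=cv2.cvtColor(c["img"],cv2.COLOR_RGB2HSV)
br=((hsv[...,0]>17)&(hsv[...,0]<30)&(hsv[...,1]>170)&(hsv[...,2]>80)).astype(np.uint8);br[:,:200]=0;br[:,450:]=0
k,_=cv2.findContours(cv2.morphologyEx(br,cv2.MORPH_OPEN,np.ones((3,3))),0,1)
for q in sorted(k,key=cv2.contourArea)[-2:]:
    r=cv2.minAreaRect(q);B=cv2.boxPoints(r);X=np.array([onz(c,p,.078) for p in B]);print(cv2.contourArea(q),r,X.mean(0),[np.linalg.norm(X[1]-X[0]),np.linalg.norm(X[2]-X[1])])
    v=X[1]-X[0];print(np.degrees(np.arctan2(v[1],v[0])))
    t=np.radians(96.2);print("centre",X.mean(0)[:2]-.0825*np.array([np.cos(t),np.sin(t)]))
E
```

```text
time: 22.8
tool_pos: [0.618, 0.0126, 0.3587]
tcp_rot: [2.094, 2.337, 0.005]
wrist_force: [-0.6, -0.1, -0.2]
width: 1.004
grip_force: 0.0
[ 168.5256 -156.7041   -0.2187]
1802.5 ((314.5, 103.0), (44.0, 43.0), 90.0) [0.6067 0.0954 0.078 ] [np.float64(0.03535515046038771), np.float64(0.03495529665704701)]
6.3295581993167405
centre [0.6156 0.0134]
```

```bash
python3 -m jog '[{"dx":16,"dy":-15,"dz":0,"ax":0,"ay":0,"az":0},{"dx":27,"dy":-25,"dz":0,"ax":0,"ay":0,"az":0},{"dx":27,"dy":-25,"dz":0,"ax":0,"ay":0,"az":0},{"dx":27,"dy":-25,"dz":0,"ax":0,"ay":0,"az":0},{"dx":27,"dy":-25,"dz":0,"ax":0,"ay":0,"az":0},{"dx":27,"dy":-25,"dz":10,"ax":0,"ay":0,"az":0},{"dx":17.5,"dy":-16.7,"dz":20,"ax":0,"ay":0,"az":0},{"dx":0,"dy":0,"dz":20,"ax":0,"ay":0,"az":0},{"dx":0,"dy":0,"dz":10,"ax":0,"ay":0,"az":0},{"dx":0,"dy":0,"dz":0,"ax":0,"ay":0,"az":0},{"dx":0,"dy":0,"dz":0,"ax":0,"ay":0,"az":0},{"dx":0,"dy":0,"dz":0,"ax":0,"ay":0,"az":0}]'; python3 - <<'E'
from h import *
np.set_printoptions(precision=4,suppress=True)
c=cam("wrist");np.save("w12.npy",c)
print(proj(c,(.443,.163,.064)),proj(c,(.443,.163,.034)))
g=cv2.cvtColor(c["img"],cv2.COLOR_RGB2GRAY);hsv=cv2.cvtColor(c["img"],cv2.COLOR_RGB2HSV)
for lo in (60,90,120):
    m=((hsv[...,1]<60)&(g>lo)).astype(np.uint8);m[:,:240]=0;m[:,400:]=0;m[330:]=0
    k,_=cv2.findContours(m,0,1)
    for q in sorted(k,key=cv2.contourArea)[-2:]: print(lo,cv2.contourArea(q),cv2.boundingRect(q),cv2.minEnclosingCircle(q))
C=cv2.HoughCircles(cv2.medianBlur(g[100:330,240:400],3),cv2.HOUGH_GRADIENT,1,8,param1=80,param2=14,minRadius=10,maxRadius=50)
print(None if C is None else C[0][:6]+[240,100,0])
E
```

```text
time: 23.85
tool_pos: [0.444, 0.1626, 0.2961]
tcp_rot: [2.097, 2.338, 0.0]
wrist_force: [0.6, 0.0, -0.1]
width: 1.001
grip_force: 0.0
(np.float64(317.39594534140684), np.float64(216.51883063699904)) (np.float64(317.4727766835742), np.float64(204.6646225424276))
60 2147.5 (292, 176, 54, 55) ((318.6949462890625, 202.68772888183594), 27.321216583251953)
90 24.5 (315, 177, 16, 4) ((322.5, 178.5), 7.648629188537598)
90 93.0 (322, 200, 13, 12) ((328.5, 205.5), 7.7782745361328125)
120 0.0 (319, 178, 6, 1) ((321.5, 178.0), 2.5000998973846436)
120 61.0 (322, 201, 12, 10) ((328.0, 206.0), 6.403224468231201)
[[318.5 201.5  27.7]
 [319.5 214.5  15.4]
 [326.5 201.5  35.4]
 [318.5 191.5  23.5]
 [310.5 200.5  33.8]
 [309.5 191.5  16.9]]
```

```bash
python3 -m jog '[{"dx":2,"dy":0.5,"dz":20,"ax":0,"ay":0,"az":0},{"dx":0,"dy":0,"dz":30,"ax":0,"ay":0,"az":0},{"dx":0,"dy":0,"dz":20,"ax":0,"ay":0,"az":0},{"dx":0,"dy":0,"dz":9,"ax":0,"ay":0,"az":0},{"dx":0,"dy":0,"dz":3,"ax":0,"ay":0,"az":0},{"dx":0,"dy":0,"dz":0,"ax":0,"ay":0,"az":0},{"dx":0,"dy":0,"dz":0,"ax":0,"ay":0,"az":0},{"dx":0,"dy":0,"dz":0,"ax":0,"ay":0,"az":0}]' && python3 -m jog '[{"dx":0,"dy":0,"dz":0,"ax":0,"ay":0,"az":0},{"dx":0,"dy":0,"dz":0,"ax":0,"ay":0,"az":0},{"dx":0,"dy":0,"dz":0,"ax":0,"ay":0,"az":0},{"dx":0,"dy":0,"dz":0,"ax":0,"ay":0,"az":0},{"dx":0,"dy":0,"dz":0,"ax":0,"ay":0,"az":0},{"dx":0,"dy":0,"dz":0,"ax":0,"ay":0,"az":0},{"dx":0,"dy":0,"dz":0,"ax":0,"ay":0,"az":0},{"dx":0,"dy":0,"dz":0,"ax":0,"ay":0,"az":0},{"dx":0,"dy":0,"dz":0,"ax":0,"ay":0,"az":0},{"dx":0,"dy":0,"dz":0,"ax":0,"ay":0,"az":0}]' 0 80
```

```text
time: 24.57
tool_pos: [0.4445, 0.1652, 0.2153]
tcp_rot: [2.096, 2.338, 0.004]
wrist_force: [0.7, -0.3, -0.3]
width: 1.001
grip_force: 0.0
time: 25.4
tool_pos: [0.4438, 0.1651, 0.2141]
tcp_rot: [2.096, 2.339, 0.001]
wrist_force: [1.0, -0.3, 4.8]
width: 0.274
grip_force: 78.5
```

```bash
python3 -m jog '[{"dx":0,"dy":0,"dz":-15,"ax":0,"ay":0,"az":0},{"dx":0,"dy":0,"dz":-30,"ax":0,"ay":0,"az":0},{"dx":0,"dy":0,"dz":-35,"ax":0,"ay":0,"az":0},{"dx":0,"dy":0,"dz":-30,"ax":0,"ay":0,"az":0},{"dx":0,"dy":0,"dz":-16,"ax":0,"ay":0,"az":0},{"dx":-10,"dy":9.3,"dz":0,"ax":0,"ay":0,"az":0},{"dx":-20,"dy":18,"dz":0,"ax":0,"ay":0,"az":0},{"dx":-25,"dy":23,"dz":0,"ax":0,"ay":0,"az":0},{"dx":-25,"dy":23,"dz":0,"ax":0,"ay":0,"az":0},{"dx":-25,"dy":23,"dz":0,"ax":0,"ay":0,"az":0},{"dx":-25,"dy":23,"dz":0,"ax":0,"ay":0,"az":0},{"dx":-20,"dy":18,"dz":0,"ax":0,"ay":0,"az":0},{"dx":-13,"dy":12,"dz":0,"ax":0,"ay":0,"az":0},{"dx":-7,"dy":6,"dz":0,"ax":0,"ay":0,"az":0},{"dx":0,"dy":0,"dz":0,"ax":0,"ay":0,"az":0},{"dx":0,"dy":0,"dz":0,"ax":0,"ay":0,"az":0},{"dx":0,"dy":0,"dz":0,"ax":0,"ay":0,"az":0}]'; python3 - <<'E'
from h import *
np.set_printoptions(precision=4,suppress=True)
s=bot.read_state();R=Ro.from_rotvec(s["tcp_rot"]).as_matrix();print(R[2],R.T@(np.array([.6165,.013,s["tool_pos"][2]])-s["tool_pos"])*1000)
c=cam("wrist");np.save("w13.npy",c);save(c,"w13.png")
E
```

```text
time: 26.82
tool_pos: [0.6152, 0.0136, 0.3381]
tcp_rot: [-2.094, -2.338, 0.003]
wrist_force: [-0.2, 0.1, -5.1]
width: 0.276
grip_force: 79.7
[ 0.0009 -0.0033 -1.    ] [-0.7231  1.2769 -0.0049]
```

View pics/w13.png

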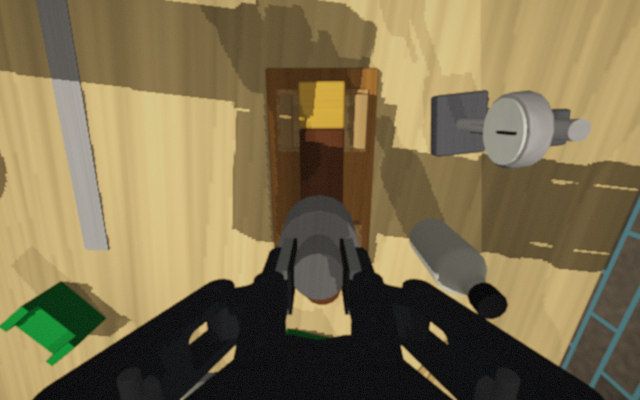

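The weight is held upright over the middle of the handle (column 320), and the brass end sits between the lips (299-345, row 105). Lower it.

```bash
python3 -m jog '[{"dx":-0.5,"dy":1,"dz":12,"ax":0,"ay":0,"az":0},{"dx":0,"dy":0,"dz":14,"ax":0,"ay":0,"az":0},{"dx":0,"dy":0,"dz":8,"ax":0,"ay":0,"az":0},{"dx":0,"dy":0,"dz":4,"ax":0,"ay":0,"az":0},{"dx":0,"dy":0,"dz":2,"ax":0,"ay":0,"az":0},{"dx":0,"dy":0,"dz":0,"ax":0,"ay":0,"az":0},{"dx":0,"dy":0,"dz":0,"ax":0,"ay":0,"az":0},{"dx":0,"dy":0,"dz":0,"ax":0,"ay":0,"az":0}]'; for i in 1 2 3; do python3 -m jog '[{"dx":0,"dy":0,"dz":1,"ax":0,"ay":0,"az":0},{"dx":0,"dy":0,"dz":0,"ax":0,"ay":0,"az":0}]' | egrep "pos|wrist"; done
```

```text
time: 27.53
tool_pos: [0.6178, 0.0126, 0.3003]
tcp_rot: [2.096, 2.339, 0.001]
wrist_force: [0.1, 0.4, -4.0]
width: 0.276
grip_force: 79.6
tool_pos: [0.6176, 0.0125, 0.2992]
wrist_force: [0.5, 0.5, -4.4]
tool_pos: [0.6174, 0.0126, 0.2977]
wrist_force: [-0.5, -0.5, -4.3]
tool_pos: [0.6173, 0.0126, 0.2965]
wrist_force: [-0.6, -0.9, -4.3]
```

```bash
for i in 1 2 3 4; do python3 -m jog '[{"dx":0,"dy":0,"dz":1,"ax":0,"ay":0,"az":0},{"dx":0,"dy":0,"dz":0,"ax":0,"ay":0,"az":0}]' | egrep "pos|wrist"; done
```

```text
tool_pos: [0.6173, 0.0126, 0.2954]
wrist_force: [-0.6, -0.5, -4.4]
tool_pos: [0.6173, 0.0126, 0.2944]
wrist_force: [0.7, -0.2, -4.6]
tool_pos: [0.6173, 0.0126, 0.2934]
wrist_force: [-0.8, 0.7, -4.1]
tool_pos: [0.6173, 0.0126, 0.2925]
wrist_force: [-1.2, 0.4, -3.7]
```

```bash
python3 -m jog '[{"dx":0,"dy":0,"dz":1,"ax":0,"ay":0,"az":0},{"dx":0,"dy":0,"dz":0,"ax":0,"ay":0,"az":0}]' | egrep "pos|wrist"; python3 -m jog '[{"dx":0,"dy":0,"dz":0.5,"ax":0,"ay":0,"az":0},{"dx":0,"dy":0,"dz":0,"ax":0,"ay":0,"az":0}]' | egrep "pos|wrist"
```

```text
tool_pos: [0.6175, 0.0126, 0.2922]
wrist_force: [-1.2, 0.4, -1.6]
tool_pos: [0.6175, 0.0126, 0.2922]
wrist_force: [-3.0, 0.3, 3.3]
```

Contact reached: release, rise and check.

```bash
python3 -m jog '[{"dx":0,"dy":0,"dz":0,"ax":0,"ay":0,"az":0},{"dx":0,"dy":0,"dz":0,"ax":0,"ay":0,"az":0},{"dx":0,"dy":0,"dz":0,"ax":0,"ay":0,"az":0},{"dx":0,"dy":0,"dz":0,"ax":0,"ay":0,"az":0},{"dx":0,"dy":0,"dz":0,"ax":0,"ay":0,"az":0},{"dx":0,"dy":0,"dz":0,"ax":0,"ay":0,"az":0},{"dx":0,"dy":0,"dz":-8,"ax":0,"ay":0,"az":0},{"dx":0,"dy":0,"dz":-20,"ax":0,"ay":0,"az":0},{"dx":0,"dy":0,"dz":-30,"ax":0,"ay":0,"az":0},{"dx":0,"dy":0,"dz":-30,"ax":0,"ay":0,"az":0},{"dx":0,"dy":0,"dz":-20,"ax":0,"ay":0,"az":0},{"dx":0,"dy":0,"dz":0,"ax":0,"ay":0,"az":0},{"dx":0,"dy":0,"dz":0,"ax":0,"ay":0,"az":0},{"dx":0,"dy":0,"dz":0,"ax":0,"ay":0,"az":0}]' 1; python3 - <<'E'
from h import *
np.set_printoptions(precision=4,suppress=True)
c=cam("wrist");np.save("w14.npy",c)
g=cv2.cvtColor(c["img"],cv2.COLOR_RGB2GRAY);hsv=cv2.cvtColor(c["img"],cv2.COLOR_RGB2HSV)
for z in(.142,.112,.078): print(z,proj(c,(.6165,.013,z)))
C=cv2.HoughCircles(cv2.medianBlur(g[100:330,240:400],3),cv2.HOUGH_GRADIENT,1,8,param1=80,param2=14,minRadius=10,maxRadius=50)
print(None if C is None else C[0][:5]+[240,100,0])
br=((hsv[...,0]>17)&(hsv[...,0]<30)&(hsv[...,1]>170)&(hsv[...,2]>80)).astype(np.uint8);br[:,:200]=0;br[:,450:]=0
k,_=cv2.findContours(cv2.morphologyEx(br,cv2.MORPH_OPEN,np.ones((3,3))),0,1)
q=max(k,key=cv2.contourArea);r=cv2.minAreaRect(q);B=cv2.boxPoints(r);X=np.array([onz(c,p,.078) for p in B]);v=X[1]-X[0];t=np.radians(96.2)
print(r,X.mean(0),np.degrees(np.arctan2(v[1],v[0])),"centre",X.mean(0)[:2]-.0825*np.array([np.cos(t),np.sin(t)]))
E
```

```text
time: 30.2
tool_pos: [0.617, 0.0126, 0.3987]
tcp_rot: [-2.096, -2.339, 0.001]
wrist_force: [0.1, -0.4, 0.0]
width: 1.003
grip_force: 0.0
0.142 (np.float64(318.41280052750096), np.float64(206.68616384336835))
0.112 (np.float64(318.4120682704716), np.float64(196.95168274727666))
0.078 (np.float64(318.41140904577355), np.float64(188.18807911601095))
[[321.5 194.5  27.8]
 [319.5 217.5  43.6]
 [307.5 247.5  28. ]
 [318.5 202.5  28. ]
 [311.5 207.5  36.1]]
((317.5, 105.0), (38.0, 37.0), 90.0) [0.6064 0.0957 0.078 ] 6.288627850889542 centre [0.6153 0.0137]
```

```bash
python3 -c "
from workcell import bot
print(bot.finish_job())"
```

```text
the job is handed in; nothing more can be done
None
```

I handed the job in at about 30 s of robot time: both blocks stand on their pads, the handle lies across them with its brass end in the notch, and the weight stands on its middle. My last camera check put the handle and weight within a few mm of centre. No verdict was returned.

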